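# Roll the compact home in the lens tray

### The job

Roll the round steel compact on its rim along the lane of the sky-blue tray and over the low white ridge into the parking bay, then keep pushing it gently until its black bumper, which slides stiffly, has come up hard against its hidden end. Never lift the compact, let it topple or squeeze it hard, leave it standing on its rim in the bay, and leave the two lens cases and the pink applicator where they are.

Things in the scene. Friction and masses are not known exactly. Their poses are not given: they have to be found in the camera images.
- compact_center (a point): Centre of the closed round steel compact: disc of diameter 56 mm, 20 mm thick, 85 to 170 g, standing on its rim in the lane, free to roll (coasts if pushed fast), polished and slippery. y is the disc's axis (level, across the lane); x, z turn as it rolls (z, with the red dot, is up at the start). Roll it, do not drag it. Pushed with over 15 N it dents.
- tray: Fixed sky-blue lens tray, 420 (x) by 80 mm (y), origin at the centre of its underside, z up. The lane runs along y = 0, rolling toward +x; lane floor 6 mm above the origin, 26 mm wide between ribs 5 mm high; edge ribs at y = +-38 mm, top 14 mm above the origin. The compact starts at x = -115 to -65 mm, its centre 34 mm above the origin.
- ridge (a point): Middle of the white ridge across the lane, on the lane floor, at tray x = 38 mm. Ridge 2.5 mm high, 6 mm long in x. A compact rolled up to it stops with its centre about 15 mm before this point, and is clear of it, on the floor of the bay, from about 15 mm beyond it. Axes as the tray's.
- bay (a point): Point on the lane floor at tray x = 85 mm, middle of the parking bay; axes as the tray's. The black bumper plate (22 mm wide, to 42 mm above the floor) faces the compact at centre height. Where it starts and where its end lies vary and are not given: fully home, the compact's centre is within 20 mm of this point, before or beyond.
- housing (a point): Top centre of the white housing behind the bumper, 57 (x) x 70 x 46 mm, axes as the tray's. The bumper slides into it toward +x against a steady friction of about 4 N, stays where left, then comes up hard against its end: felt as the push rising from 4 N past 8 N. Hold about 10 N for half a second to be sure; stay under 15 N.
- case_green_center (a point): Centre of a twin lens case with one green and one white lid, 69 x 33 x 18 mm, long along its x, lying loose beside the tray; bystander.
- case_orange_center (a point): Centre of a twin lens case with one orange and one white lid, 69 x 33 x 18 mm, long along its x, lying loose beside the tray; bystander.
- applicator_center (a point): Middle of a rigid pink lens applicator, about 80 mm long, 16 mm wide, 10 mm high, loose beside the tray; bystander.

How it is judged:
By the outcome, as a careful person would: the job done as asked, in the order asked, and still so for the second after the job is handed in, with the robot touching nothing.
It also fails if it takes over 61 s, if anything falls off the work surface, if the arm or the gripper's body presses on something with over 40 N, if the wrist force passes 120 N, or if a joint passes its speed limit or range.

### The arm

A 6-joint arm with a two-finger parallel gripper is mounted at the origin on the work surface. World frame = base frame: x ahead of the robot, y to its left, z up, the work surface at z = 0. Lengths are in m, angles in degrees, forces in N, time in s.
With the tool pointing down it reaches from about 0.35 to 0.875 m from the base axis. Payload 4.2 kg.
Tool frame: the origin (TCP) lies on the centre line of the jaws, within the pads' length; the fingertips stand 17 mm ahead of it and the grasp point (between the pads) lies 2 mm behind it; z points along the fingers, y is the direction in which the jaws open and shut (so a half turn about z gives the same grasp; the last joint's range is limited). The gripper opens to 87 mm and grips with 3 to 60 N. Pads are 19 mm wide; open, the fingers measure 117 mm over their backs; the gripper's body (75 mm by 190 mm) begins 51 mm behind the grasp point.
Start: joints at [-61.444, 22.042, 0.453, 0, -68.411, -14.817], TCP at [0.148, -0.607, 0.24] pointing down, gripper open.
Joint ranges: [-179.83, 179.83], [-69.29, 118.12], [-61.27, 80.66], [-181.25, 117.63], [-171.15, -9.14], [-177.46, 177.46]. Speed limits (degrees/s): [159.86, 159.86, 180, 180, 180, 180].

### API

Orientations are given as a 3x3 rotation matrix whose columns are the frame's x, y, z axes.
In Python, from station import * gives the robot as it stands.
- The arm moves only by the tool play_rows, never from a script. Its argument "targets" is a list that holds one entry, the list of rows, each a list of 5 numbers: the closure, from 0 (fully open) to 1 (shut), then the shift along the world's x, y, z in m, then the turn about the world's z in rad. In form: [[[gripper, x, y, z, twist], ...]]. A call has 1 to 5 rows; each row is the pose to reach, as a shift and turn from the pose commanded when the call began; what a row does not reach only later rows make up. A row lasts 1/12 s, in which the tool goes at most 41.7 mm and 7.16 degrees, less where a joint would pass 70% of its speed; a pose out of reach is approached as far as the arm can. A call with a gripper value outside its range is refused whole. The fingers move at their own pace and stop on an object; the grip force is fixed at half the most. Time passes only in rows, so rows that repeat a pose let the fingers close. It gives the time, the measured TCP pose, the force and the opening at its end, in the units of the state.
- sense(): the state, without advancing time (a new reading comes with each control period).
- capture(name): name is "side" or "top" or "wrist"; returns the picture (384x512x3 uint8, blue, green, red); there is no depth.
- get_calibration(name): a dict with "camera_matrix" (3x3 intrinsics, pixels), "T" (4x4, takes a point from camera to world coordinates). Camera axes: x right, y up, looking along -z (the intrinsics and any distortion apply to the point x, -y, -z); pixel columns grow to the right and rows downward; lengths in m; the calibration is good to about 2 mm. A picture is of the moment at which its call begins: read the wrist's pose just before it. get_calibration takes no time and is no camera call; for the wrist camera it gives the pose at the moment of the call.
- finish_job(): hands the job in, once; it reports no verdict.
The state is a dict: "time_s": time; "joints": joint angles; "joint_velocities": joint speeds; "effort": joint torques, N m; "tcp_pos": TCP position; "ee_rot": TCP orientation; "wrist_force": force on the tool from outside, world axes, zero at the start; "moment": the same for the moment, N m; "gripper_width": opening from 0.0 (shut) to 1.0 (fully open).
Only numpy, scipy, OpenCV 4.12 (cv2) and the standard library are available. Lean on these libraries where they do the work, as an engineer would, in place of code of your own. Each camera call takes 0.05 s, during which the arm holds its last target. There are 200 camera calls.

## Working session

There is one attempt and no reset: what is moved stays moved. The work goes in short steps, Python scripts to look and compute and a tool call to move; the robot and the scene stay as the last step left them, time stands still between calls to the robot, and variables do not carry over. Pictures are saved under pics/ and viewed, on a budget of 10 in all, crops included, one or two more only if the job needs it, and the job is handed in when it is done.

Besides the shell and the picture viewer there is one more tool, called after ">>>" as name(argument=value, ...), one argument or row to a line, values as JSON. play_rows: Moves the arm, as the interface text tells. Its arguments: {"type":"object","properties":{"targets":{"type":"array","items":{"type":"array","items":{"type":"array","items":{"type":"number"}}}}},"required":["targets"]}

```bash
mkdir -p pics; ls
python3 - <<'E'
from station import *
import cv2
for n in ("top","side"):
    cv2.imwrite(f"pics/{n}0.png",capture(n)); c=get_calibration(n); print(n,c["camera_matrix"],c["T"],c.keys())
s=sense();print(s["time_s"],s["tcp_pos"],s["ee_rot"],s["wrist_force"])
E
```

```text
pics
top [[466.71234201   0.         250.16983121]
 [  0.         466.71234201 188.96962861]
 [  0.           0.           1.        ]] [[ 0.02322521  0.99198596 -0.1241952   0.42807084]
 [-0.99971539  0.02236734 -0.00829756  0.01860946]
 [-0.00545315  0.12435256  0.99222311  0.84123557]
 [ 0.          0.          0.          1.        ]] dict_keys(['camera_matrix', 'T'])
side [[352.26488857   0.         253.95859479]
 [  0.         352.26488857 189.85903805]
 [  0.           0.           1.        ]] [[ 0.78723096  0.46326344 -0.40700664  0.2655741 ]
 [-0.61665633  0.58975013 -0.52146884 -0.3129814 ]
 [-0.00154523  0.66149963  0.7499439   0.53572014]
 [ 0.          0.          0.          1.        ]] dict_keys(['camera_matrix', 'T'])
0.1 [ 0.14833151 -0.60663734  0.23858245] [[-9.71427565e-01 -2.37335513e-01 -5.82789237e-04]
 [-2.37336196e-01  9.71425792e-01  1.86053574e-03]
 [ 1.24565293e-04  1.94569268e-03 -9.99998099e-01]] [ 0.24518228  1.13515936 -0.40341879]
```

View pics/top0.png

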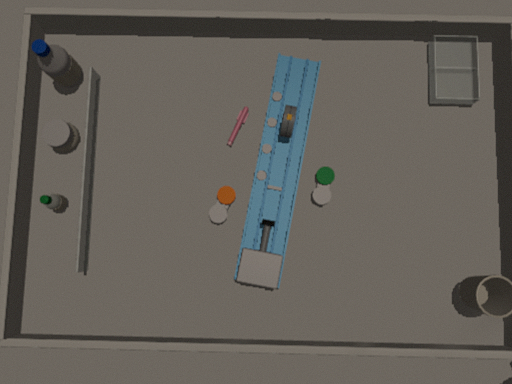

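View pics/side0.png

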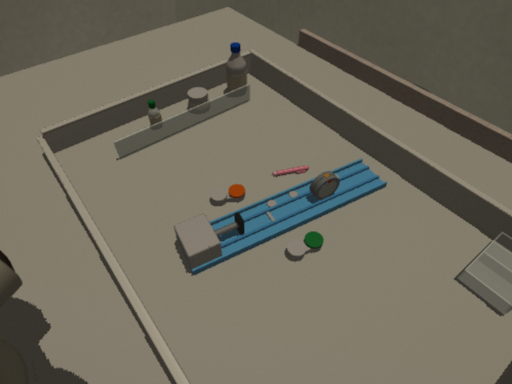

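Top view: the compact is at about (288,121) and the ridge at (274,188). The bumper is at (268,222) and the housing at (260,268), so rolling goes down the image, toward the robot. The side view agrees: compact at (325,186), bumper at (239,224). Next I'll work out the tray frame.

```bash
cat > h.py <<'E'
from station import *
import cv2, numpy as np
def ray(cal,uv):
    K,T=cal["camera_matrix"],cal["T"]; d=np.linalg.inv(K)@[uv[0],uv[1],1]
    return T[:3,3], T[:3,:3]@(d*[1,-1,-1])
def onplane(cal,uv,z):
    o,d=ray(cal,uv); return o+d*(z-o[2])/d[2]
def proj(cal,p):
    T=cal["T"]; q=(T[:3,:3].T@(np.asarray(p)-T[:3,3]))*[1,-1,-1]; q=cal["camera_matrix"]@q; return q[:2]/q[2]
E
python3 - <<'E'
from h import *
for n in ("top","side"):
    im=cv2.imread(f"pics/{n}0.png"); cal=get_calibration(n)
    hsv=cv2.cvtColor(im,cv2.COLOR_BGR2HSV)
    m=cv2.inRange(hsv,(95,90,60),(115,255,255))
    m=cv2.morphologyEx(m,cv2.MORPH_OPEN,np.ones((3,3)))
    k,l,st,_=cv2.connectedComponentsWithStats(m); 
    ys,xs=np.nonzero(m); keep=(xs>180)&(ys>40); xs,ys=xs[keep],ys[keep]
    P=np.array([onplane(cal,(x,y),0.012)[:2] for x,y in zip(xs,ys)],np.float32)
    r=cv2.minAreaRect(P); print(n,r, cv2.boxPoints(r).round(4).tolist())
cal=get_calibration("top");c2=get_calibration("side")
for nm,a,b in (("compact",(288,121),(325,186)),("ridge",(274,188),(270,216)),("bumper",(268,222),(239,224))):
    o,d=ray(cal,a);O,D=ray(c2,b)
    t=np.linalg.lstsq(np.c_[d,-D],O-o,rcond=None)[0]; print(nm,o+d*t[0],O+D*t[1])
im=cv2.imread("pics/top0.png")[50:295,215:340]
a=cv2.resize(im,None,fx=2.4,fy=2.4,interpolation=cv2.INTER_CUBIC)
im=cv2.imread("pics/side0.png")[155:270,170:395]
b=cv2.resize(im,None,fx=2.1,fy=2.1,interpolation=cv2.INTER_CUBIC)
o=np.zeros((600,800,3),np.uint8);o[:a.shape[0],:a.shape[1]]=a;o[:b.shape[0],310:310+b.shape[1]]=b
cv2.imwrite("pics/zoom.png",o)
E
```

```text
top ((0.600762128829956, -0.028452694416046143), (0.078419990837574, 0.36000820994377136), 80.23454284667969) [[0.41670000553131104, -0.03660000115633011], [0.7714999914169312, -0.09759999811649323], [0.7847999930381775, -0.0203000009059906], [0.4300000071525574, 0.040699999779462814]]
side ((0.7529372572898865, 0.16053205728530884), (0.793786346912384, 0.35935813188552856), 49.670448303222656) [[0.35910001397132874, -0.025699999183416367], [0.6330999732017517, -0.2583000063896179], [1.1468000411987305, 0.3467999994754791], [0.8727999925613403, 0.5794000029563904]]
compact [ 0.65284327 -0.03911419  0.03156386] [ 0.65289637 -0.03915659  0.03158163]
ridge [ 0.53487875 -0.01717791  0.00964609] [ 0.53451624 -0.01694885  0.00958967]
bumper [ 0.47271839 -0.00700098  0.02664319] [ 0.47117784 -0.00615304  0.0265321 ]
```

View pics/zoom.png

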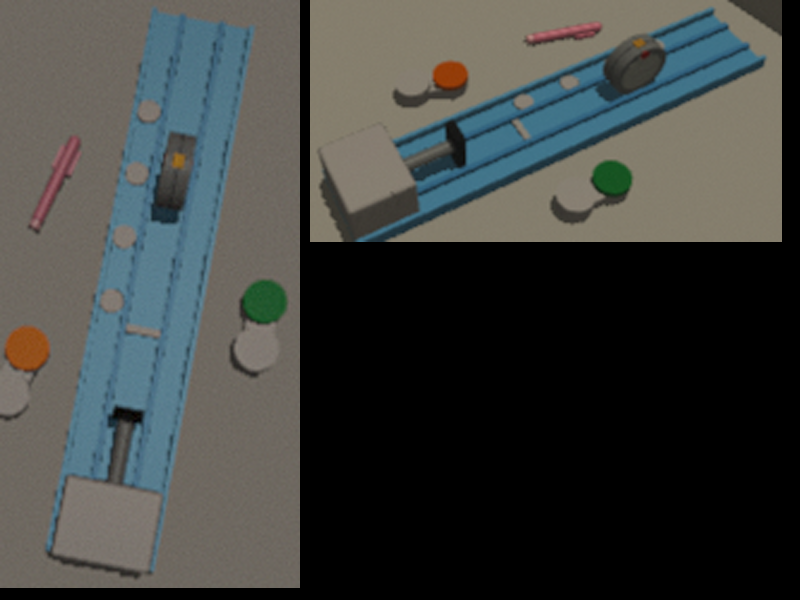

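The tray frame is consistent: the lane direction is u≈(-0.9855, 0.1695), the compact is at tray x≈-83, and the tray lies at z=0. I'll move behind the compact with the jaws shut.

>>> play_rows(
  targets=[
    [[1,0.0285,0.0279,0,-0.02],[1,0.057,0.0558,0,-0.04],[1,0.0855,0.0837,0,-0.06],[1,0.114,0.1116,0,-0.08],[1,0.1427,0.1395,0,-0.1025]],
  ],
)

```text
time_s: 0.52
tcp_pos: [0.2919, -0.466, 0.2391]
ee_rot: [[-0.991, -0.135, -0.001], [-0.135, 0.991, 0.001], [0.0, 0.001, -1.0]]
wrist_force: [0.1, -0.4, -0.1]
gripper_width: 0.71
```

>>> play_rows(
  targets=[
    [[1,0.0285,0.0279,0,-0.02],[1,0.057,0.0558,0,-0.04],[1,0.0855,0.0837,0,-0.06],[1,0.114,0.1116,0,-0.08],[1,0.1427,0.1395,0,-0.1025]],
  ],
)

```text
time_s: 0.93
tcp_pos: [0.4347, -0.3263, 0.2393]
ee_rot: [[-0.999, -0.034, -0.0], [-0.034, 0.999, 0.0], [0.0, 0.0, -1.0]]
wrist_force: [-0.2, 0.5, 0.2]
gripper_width: 0.327
```

>>> play_rows(
  targets=[
    [[1,0.0285,0.0279,0,-0.02],[1,0.057,0.0558,0,-0.04],[1,0.0855,0.0837,0,-0.06],[1,0.114,0.1116,0,-0.08],[1,0.1427,0.1395,0,-0.1025]],
  ],
)

```text
time_s: 1.35
tcp_pos: [0.5774, -0.1868, 0.2392]
ee_rot: [[-0.998, 0.068, -0.001], [0.068, 0.998, 0.0], [0.001, 0.0, -1.0]]
wrist_force: [-1.0, -0.9, 0.4]
gripper_width: 0.017
```

>>> play_rows(
  targets=[
    [[1,0.0285,0.0279,0,-0.02],[1,0.057,0.0558,0,-0.04],[1,0.0855,0.0837,0,-0.06],[1,0.114,0.1116,0,-0.08],[1,0.1427,0.1395,0,-0.1025]],
  ],
)

```text
time_s: 1.77
tcp_pos: [0.7201, -0.0475, 0.2389]
ee_rot: [[-0.985, 0.17, -0.001], [0.17, 0.985, 0.0], [0.001, -0.0, -1.0]]
wrist_force: [0.6, -0.4, 1.0]
gripper_width: 0.006
```

>>> play_rows(
  targets=[
    [[1,0,0,0,0],[1,0,0,-0.02,0],[1,0,0,-0.05,0],[1,0,0,-0.08,0],[1,0,0,-0.11,0]],
  ],
)

```text
time_s: 2.18
tcp_pos: [0.7188, -0.049, 0.1279]
ee_rot: [[-0.986, 0.169, -0.0], [0.169, 0.986, 0.0], [0.0, 0.0, -1.0]]
wrist_force: [0.1, -1.0, 0.5]
gripper_width: 0.005
```

>>> play_rows(
  targets=[
    [[1,0,0,-0.02,0],[1,0,0,-0.04,0],[1,0,0,-0.06,0],[1,0,0,-0.08,0],[1,0,0,-0.09,0]],
  ],
)

```text
time_s: 2.6
tcp_pos: [0.7171, -0.0493, 0.0358]
ee_rot: [[-0.985, 0.17, -0.006], [0.17, 0.985, -0.0], [0.006, -0.001, -1.0]]
wrist_force: [-0.2, 0.5, -0.5]
gripper_width: 0.004
```

Run:
```python
from h import *
print(sense()["tcp_pos"],sense()["wrist_force"])
o=np.zeros((600,800,3),np.uint8)
w=cv2.resize(capture("wrist"),(400,300)); o[300:,:400]=w
a=capture("top")[40:140,230:360]; o[:300,:390]=cv2.resize(a,(390,300),interpolation=cv2.INTER_CUBIC)
b=capture("side")[130:230,260:390]; o[:300,400:790]=cv2.resize(b,(390,300),interpolation=cv2.INTER_CUBIC)
cv2.imwrite("pics/p1.png",o)
```

```text
[ 0.71708617 -0.04934105  0.03581342] [-0.21491816  0.54647898 -0.54987239]
```

View pics/p1.png

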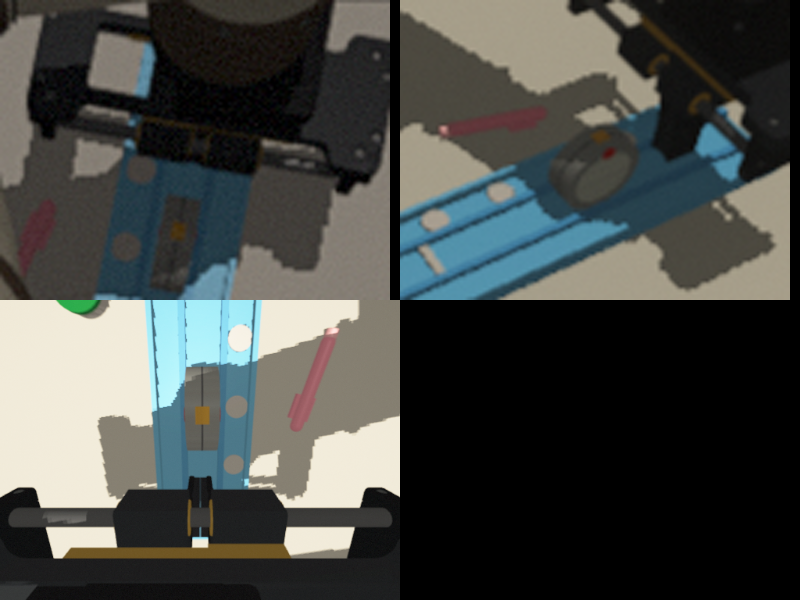

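Fingers are down, centred behind the compact: in the wrist view the finger seam is at about column 201 and the compact seam at 203, and the compact is upright. Start pushing.

>>> play_rows(
  targets=[
    [[1,-0.0049,0.0008,0,0],[1,-0.0099,0.0017,0,0],[1,-0.0148,0.0025,0,0],[1,-0.0197,0.0034,0,0],[1,-0.0246,0.0042,0,0]],
  ],
)

```text
time_s: 3.17
tcp_pos: [0.6943, -0.0447, 0.0405]
ee_rot: [[-0.986, 0.169, 0.001], [0.169, 0.986, 0.0], [-0.001, 0.0, -1.0]]
wrist_force: [-1.0, -0.1, 0.3]
gripper_width: 0.004
```

>>> play_rows(
  targets=[
    [[1,-0.0039,0.0007,0,0],[1,-0.0079,0.0014,0,0],[1,-0.0118,0.002,0,0],[1,-0.0158,0.0027,0,0],[1,-0.0197,0.0034,0,0]],
  ],
)

```text
time_s: 3.58
tcp_pos: [0.6746, -0.0414, 0.0395]
ee_rot: [[-0.986, 0.169, -0.0], [0.169, 0.986, -0.0], [0.0, -0.0, -1.0]]
wrist_force: [0.1, 0.5, -1.0]
gripper_width: 0.006
```

>>> play_rows(
  targets=[
    [[1,-0.0039,0.0007,0,0],[1,-0.0079,0.0014,0,0],[1,-0.0118,0.002,0,0],[1,-0.0158,0.0027,0,0],[1,-0.0197,0.0034,0,0]],
  ],
)

```text
time_s: 4.0
tcp_pos: [0.6548, -0.0381, 0.0395]
ee_rot: [[-0.986, 0.169, -0.0], [0.169, 0.986, 0.0], [0.0, -0.0, -1.0]]
wrist_force: [0.2, -0.1, -0.4]
gripper_width: 0.002
```

>>> play_rows(
  targets=[
    [[1,-0.0039,0.0007,0,0],[1,-0.0079,0.0014,0,0],[1,-0.0118,0.002,0,0],[1,-0.0158,0.0027,0,0],[1,-0.0197,0.0034,0,0]],
  ],
)

```text
time_s: 4.42
tcp_pos: [0.6352, -0.0346, 0.0396]
ee_rot: [[-0.986, 0.169, 0.0], [0.169, 0.986, 0.0], [-0.0, 0.0, -1.0]]
wrist_force: [0.4, -0.8, -0.6]
gripper_width: 0.004
```

Run:
```python
from h import *
s=sense();print(s["tcp_pos"],s["wrist_force"])
o=np.zeros((300,800,3),np.uint8)
o[:,:400]=cv2.resize(capture("wrist"),(400,300))
b=capture("side")[140:240,220:350]; o[:,400:790]=cv2.resize(b,(390,300),interpolation=cv2.INTER_CUBIC)
cv2.imwrite("pics/p2.png",o)
```

```text
[ 0.63515816 -0.03462703  0.0395793 ] [ 0.43454516 -0.84627394 -0.5527511 ]
```

View pics/p2.png

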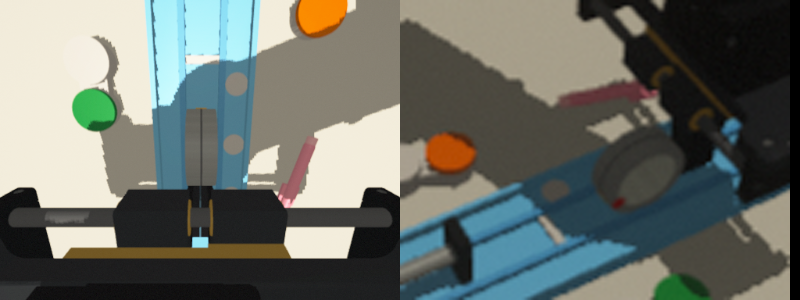

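The compact is rolling upright, with the red dot turned forward and the rim against the fingers. Continue to the ridge.

>>> play_rows(
  targets=[
    [[1,-0.0039,0.0007,0,0],[1,-0.0079,0.0014,0,0],[1,-0.0118,0.002,0,0],[1,-0.0158,0.0027,0,0],[1,-0.0197,0.0034,0,0]],
  ],
)

```text
time_s: 4.93
tcp_pos: [0.6154, -0.0312, 0.0395]
ee_rot: [[-0.986, 0.169, -0.0], [0.169, 0.986, -0.0], [0.0, -0.0, -1.0]]
wrist_force: [-0.1, -0.1, -0.3]
gripper_width: 0.006
```

>>> play_rows(
  targets=[
    [[1,-0.0039,0.0007,0,0],[1,-0.0079,0.0014,0,0],[1,-0.0118,0.002,0,0],[1,-0.0158,0.0027,0,0],[1,-0.0197,0.0034,0,0]],
  ],
)

```text
time_s: 5.35
tcp_pos: [0.5958, -0.0278, 0.0396]
ee_rot: [[-0.986, 0.169, 0.0], [0.169, 0.986, 0.0], [-0.0, 0.0, -1.0]]
wrist_force: [-0.4, -0.9, -0.2]
gripper_width: 0.004
```

>>> play_rows(
  targets=[
    [[1,-0.002,0.0003,0,0],[1,-0.0039,0.0007,0,0],[1,-0.0059,0.001,0,0],[1,-0.0079,0.0014,0,0],[1,-0.0099,0.0017,0,0]],
  ],
)

```text
time_s: 5.77
tcp_pos: [0.5871, -0.0261, 0.0399]
ee_rot: [[-0.986, 0.169, 0.002], [0.169, 0.986, 0.0], [-0.002, 0.0, -1.0]]
wrist_force: [1.7, 0.3, 1.0]
gripper_width: 0.005
```

>>> play_rows(
  targets=[
    [[1,-0.002,0.0003,0,0],[1,-0.0039,0.0007,0,0],[1,-0.0059,0.001,0,0],[1,-0.0079,0.0014,0,0],[1,-0.0099,0.0017,0,0]],
  ],
)

```text
time_s: 6.18
tcp_pos: [0.5755, -0.0246, 0.0392]
ee_rot: [[-0.986, 0.17, -0.002], [0.17, 0.986, -0.0], [0.001, -0.0, -1.0]]
wrist_force: [0.5, 1.1, -0.1]
gripper_width: 0.006
```

>>> play_rows(
  targets=[
    [[1,-0.002,0.0003,0,0],[1,-0.0039,0.0007,0,0],[1,-0.0059,0.001,0,0],[1,-0.0079,0.0014,0,0],[1,-0.0099,0.0017,0,0]],
  ],
)

```text
time_s: 6.6
tcp_pos: [0.5662, -0.0228, 0.0395]
ee_rot: [[-0.986, 0.169, -0.0], [0.169, 0.986, -0.0], [0.0, -0.0, -1.0]]
wrist_force: [-0.9, 0.6, -0.6]
gripper_width: 0.003
```

Run:
```python
from h import *
s=sense();print(s["tcp_pos"],s["wrist_force"])
o=np.zeros((300,800,3),np.uint8)
o[:,:400]=cv2.resize(capture("wrist"),(400,300))
b=capture("side")[150:250,190:320]; o[:,400:790]=cv2.resize(b,(390,300),interpolation=cv2.INTER_CUBIC)
cv2.imwrite("pics/p3.png",o)
```

```text
[ 0.56616761 -0.02275641  0.03951683] [-0.87898244  0.61967281 -0.59256984]
```

View pics/p3.png

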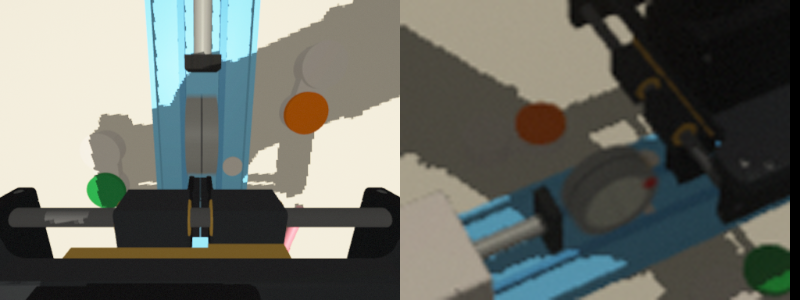

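The compact is over the ridge, upright, in the bay and just short of the bumper. Follow it up slowly and watch the force.

>>> play_rows(
  targets=[
    [[1,-0.002,0.0003,0,0],[1,-0.0039,0.0007,0,0],[1,-0.0059,0.001,0,0],[1,-0.0079,0.0014,0,0],[1,-0.0099,0.0017,0,0]],
  ],
)

```text
time_s: 7.12
tcp_pos: [0.5564, -0.021, 0.0396]
ee_rot: [[-0.986, 0.169, 0.0], [0.169, 0.986, 0.0], [-0.0, 0.0, -1.0]]
wrist_force: [0.4, 0.1, -0.0]
gripper_width: 0.005
```

>>> play_rows(
  targets=[
    [[1,-0.001,0.0002,0,0],[1,-0.002,0.0003,0,0],[1,-0.003,0.0005,0,0],[1,-0.0039,0.0007,0,0],[1,-0.0049,0.0008,0,0]],
  ],
)

```text
time_s: 7.53
tcp_pos: [0.5517, -0.0203, 0.0396]
ee_rot: [[-0.986, 0.169, 0.0], [0.169, 0.986, 0.0], [-0.0, 0.0, -1.0]]
wrist_force: [-0.2, -0.4, 0.4]
gripper_width: 0.004
```

>>> play_rows(
  targets=[
    [[1,-0.001,0.0002,0,0],[1,-0.002,0.0003,0,0],[1,-0.003,0.0005,0,0],[1,-0.0039,0.0007,0,0],[1,-0.0049,0.0008,0,0]],
  ],
)

```text
time_s: 7.95
tcp_pos: [0.5467, -0.0195, 0.0395]
ee_rot: [[-0.986, 0.169, -0.0], [0.169, 0.986, -0.0], [0.0, -0.0, -1.0]]
wrist_force: [0.2, 0.8, 0.9]
gripper_width: 0.003
```

>>> play_rows(
  targets=[
    [[1,-0.001,0.0002,0,0],[1,-0.002,0.0003,0,0],[1,-0.003,0.0005,0,0],[1,-0.0039,0.0007,0,0],[1,-0.0049,0.0008,0,0]],
  ],
)

```text
time_s: 8.37
tcp_pos: [0.5418, -0.0187, 0.0395]
ee_rot: [[-0.986, 0.169, 0.0], [0.169, 0.986, -0.0], [-0.0, 0.0, -1.0]]
wrist_force: [-0.1, -0.3, -0.4]
gripper_width: 0.007
```

Run:
```python
from h import *
s=sense();print(s["tcp_pos"],s["wrist_force"])
o=np.zeros((300,800,3),np.uint8)
o[:,:400]=cv2.resize(capture("wrist")[120:320,120:390],(400,300))
b=capture("side")[150:250,190:320]; o[:,400:790]=cv2.resize(b,(390,300),interpolation=cv2.INTER_CUBIC)
cv2.imwrite("pics/p4.png",o)
```

```text
[ 0.54178257 -0.01867954  0.03954696] [-0.12937717 -0.30237184 -0.41297924]
```

View pics/p4.png

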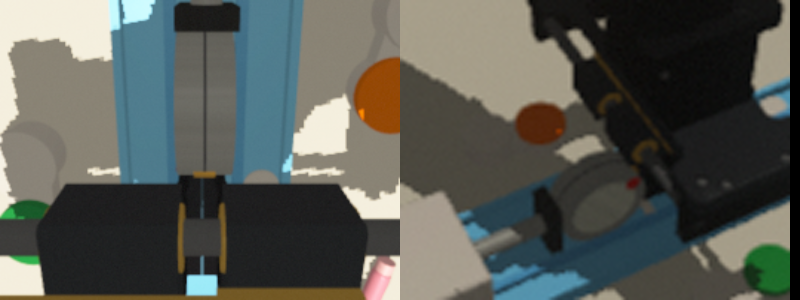

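The compact is touching the bumper and the fingertips are within a few mm of its rear rim. From here, small steps.

>>> play_rows(
  targets=[
    [[1,-0.0006,0.0001,0,0],[1,-0.0012,0.0002,0,0],[1,-0.0018,0.0003,0,0],[1,-0.0024,0.0004,0,0],[1,-0.003,0.0005,0,0]],
  ],
)

```text
time_s: 8.88
tcp_pos: [0.5406, -0.018, 0.0402]
ee_rot: [[-0.986, 0.169, 0.004], [0.169, 0.986, 0.0], [-0.004, 0.001, -1.0]]
wrist_force: [4.4, -1.6, -1.2]
gripper_width: 0.007
```

>>> play_rows(
  targets=[
    [[1,-0.0006,0.0001,0,0],[1,-0.0012,0.0002,0,0],[1,-0.0018,0.0003,0,0],[1,-0.0024,0.0004,0,0],[1,-0.003,0.0005,0,0]],
  ],
)

```text
time_s: 9.3
tcp_pos: [0.5361, -0.0176, 0.0396]
ee_rot: [[-0.986, 0.169, 0.001], [0.169, 0.986, 0.0], [-0.001, 0.0, -1.0]]
wrist_force: [4.0, -1.2, 0.4]
gripper_width: 0.005
```

>>> play_rows(
  targets=[
    [[1,-0.0006,0.0001,0,0],[1,-0.0012,0.0002,0,0],[1,-0.0018,0.0003,0,0],[1,-0.0024,0.0004,0,0],[1,-0.003,0.0005,0,0]],
  ],
)

```text
time_s: 9.72
tcp_pos: [0.5329, -0.0171, 0.0396]
ee_rot: [[-0.986, 0.169, 0.0], [0.169, 0.986, 0.0], [-0.0, 0.0, -1.0]]
wrist_force: [4.6, -1.0, 0.2]
gripper_width: 0.006
```

Sliding at about 4 N. One step at a time from here.

>>> play_rows(
  targets=[
    [[1,-0.0005,0.0001,0,0],[1,-0.001,0.0002,0,0],[1,-0.0015,0.0003,0,0],[1,-0.002,0.0003,0,0],[1,-0.0025,0.0004,0,0]],
  ],
)

```text
time_s: 10.13
tcp_pos: [0.5304, -0.0168, 0.0396]
ee_rot: [[-0.986, 0.169, 0.0], [0.169, 0.986, 0.0], [-0.0, 0.0, -1.0]]
wrist_force: [3.7, -1.0, 0.2]
gripper_width: 0.005
```

>>> play_rows(
  targets=[
    [[1,-0.0005,0.0001,0,0],[1,-0.001,0.0002,0,0],[1,-0.0015,0.0003,0,0],[1,-0.002,0.0003,0,0],[1,-0.0025,0.0004,0,0]],
  ],
)

```text
time_s: 10.55
tcp_pos: [0.5279, -0.0164, 0.0396]
ee_rot: [[-0.986, 0.169, 0.0], [0.169, 0.986, 0.0], [-0.0, 0.0, -1.0]]
wrist_force: [3.9, -0.5, -0.1]
gripper_width: 0.004
```

>>> play_rows(
  targets=[
    [[1,-0.0005,0.0001,0,0],[1,-0.001,0.0002,0,0],[1,-0.0015,0.0003,0,0],[1,-0.002,0.0003,0,0],[1,-0.0025,0.0004,0,0]],
  ],
)

```text
time_s: 10.97
tcp_pos: [0.5277, -0.0157, 0.0402]
ee_rot: [[-0.986, 0.168, 0.005], [0.168, 0.986, 0.001], [-0.005, 0.001, -1.0]]
wrist_force: [7.9, -2.3, -1.1]
gripper_width: 0.003
```

The end has been met, at about 8.2 N. Hold for two rows to see whether the force settles or creeps, then add a little.

>>> play_rows(
  targets=[
    [[1,-0.0003,0.0001,0,0],[1,-0.0005,0.0001,0,0]],
  ],
)

```text
time_s: 11.13
tcp_pos: [0.5277, -0.0156, 0.0404]
ee_rot: [[-0.986, 0.168, 0.006], [0.168, 0.986, 0.001], [-0.006, 0.002, -1.0]]
wrist_force: [9.0, -2.7, -0.1]
gripper_width: 0.006
```

>>> play_rows(
  targets=[
    [[1,-0.0002,0,0,0],[1,-0.0004,0.0001,0,0],[1,-0.0004,0.0001,0,0],[1,-0.0004,0.0001,0,0],[1,-0.0004,0.0001,0,0]],
  ],
)

```text
time_s: 11.55
tcp_pos: [0.5277, -0.0155, 0.0406]
ee_rot: [[-0.986, 0.168, 0.007], [0.168, 0.986, 0.001], [-0.007, 0.002, -1.0]]
wrist_force: [8.5, -2.5, -0.8]
gripper_width: 0.006
```

>>> play_rows(
  targets=[
    [[1,-0.0003,0,0,0],[1,-0.0006,0.0001,0,0],[1,-0.0006,0.0001,0,0],[1,-0.0006,0.0001,0,0],[1,-0.0006,0.0001,0,0]],
  ],
)

```text
time_s: 11.97
tcp_pos: [0.5277, -0.0153, 0.0408]
ee_rot: [[-0.986, 0.168, 0.008], [0.168, 0.986, 0.001], [-0.008, 0.002, -1.0]]
wrist_force: [9.8, -1.8, -0.0]
gripper_width: 0.004
```

>>> play_rows(
  targets=[
    [[1,0,0,0,0],[1,0,0,0,0],[1,0,0,0,0],[1,0,0,0,0],[1,0,0,0,0]],
  ],
)

```text
time_s: 12.38
tcp_pos: [0.5277, -0.0153, 0.0408]
ee_rot: [[-0.986, 0.168, 0.008], [0.168, 0.986, 0.001], [-0.008, 0.002, -1.0]]
wrist_force: [9.1, -3.6, -0.4]
gripper_width: 0.003
```

The push held at about 10 N for over 0.8 s with no movement: x stayed at 0.5277. Back straight off, then up.

>>> play_rows(
  targets=[
    [[1,0.002,-0.0003,0,0],[1,0.005,-0.0009,0,0],[1,0.01,-0.0017,0,0],[1,0.018,-0.0031,0,0],[1,0.028,-0.0048,0,0]],
  ],
)

```text
time_s: 12.8
tcp_pos: [0.5502, -0.0209, 0.0388]
ee_rot: [[-0.985, 0.17, -0.005], [0.17, 0.985, -0.001], [0.005, -0.001, -1.0]]
wrist_force: [0.2, 0.3, -0.2]
gripper_width: 0.006
```

>>> play_rows(
  targets=[
    [[1,0.015,-0.0026,0,0],[1,0.03,-0.0051,0,0],[1,0.035,-0.006,0.015,0],[1,0.035,-0.006,0.045,0],[1,0.035,-0.006,0.08,0]],
  ],
)

```text
time_s: 13.22
tcp_pos: [0.5845, -0.0271, 0.1172]
ee_rot: [[-0.985, 0.17, -0.01], [0.171, 0.985, -0.001], [0.009, -0.003, -1.0]]
wrist_force: [0.5, 0.2, -0.0]
gripper_width: 0.006
```

>>> play_rows(
  targets=[
    [[1,0.02,0,0.03,0],[1,0.05,0,0.06,0],[1,0.09,0,0.09,0],[1,0.13,0,0.1,0],[1,0.14,0,0.1,0]],
  ],
)

```text
time_s: 13.63
tcp_pos: [0.7305, -0.0268, 0.2224]
ee_rot: [[-0.986, 0.169, 0.005], [0.169, 0.986, -0.0], [-0.005, 0.001, -1.0]]
wrist_force: [-0.4, -0.6, 0.0]
gripper_width: 0.008
```

Run:
```python
from h import *
s=sense();print(s["time_s"],s["tcp_pos"],s["wrist_force"])
o=np.zeros((600,800,3),np.uint8)
a=capture("top")[80:280,190:350]; b=capture("side")[140:270,170:370]
o[:500,:400]=cv2.resize(a,(400,500),interpolation=cv2.INTER_CUBIC)
o[:260,400:]=cv2.resize(b,(400,260),interpolation=cv2.INTER_CUBIC)
o[270:570,400:]=cv2.resize(capture("wrist"),(400,300))
cv2.imwrite("pics/p5.png",o)
```

```text
13.6333 [ 0.73054005 -0.02683687  0.22235786] [-0.4320422  -0.59869139  0.00423915]
```

View pics/p5.png

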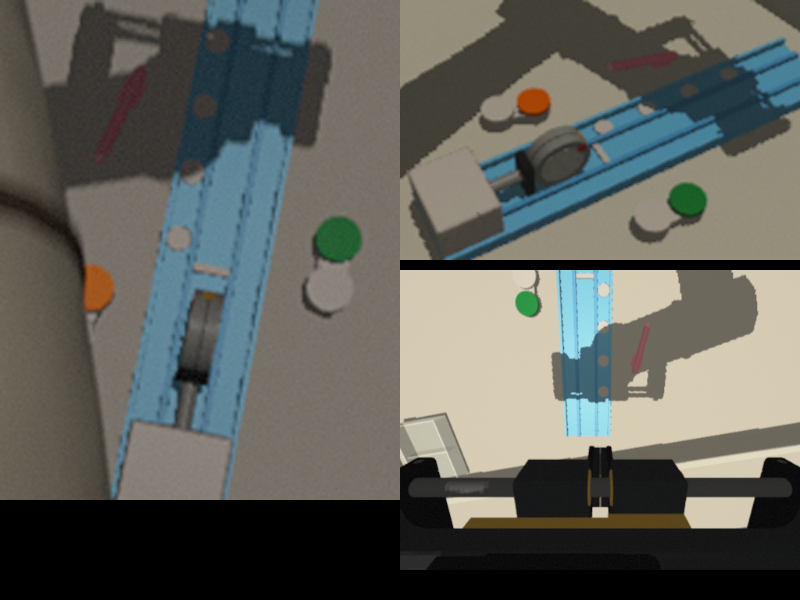

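The compact stands upright in the bay against the bumper, beyond the ridge. The cases and applicator look where they were and the arm is clear. I'm handing it in.

```bash
python3 -c "
from station import *
print(finish_job())"
```

```text
the job is handed in; nothing more can be done
None
```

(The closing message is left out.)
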